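Test a pedal return spring and sort it

TASK

Press straight down on the spring that stands on the tester with a load of about 12 N, keep it there for two seconds and let go; never load it beyond 18 N. Its upper cup pushes the drag pointer down and the pointer stays at the loaded length: do not touch the pointer yourself. If the pointer is still above the reference tongue the spring is good: stand it upright in the round nest of the wooden keep block; if it is below, the spring has sagged: stand it upright in the scrap tray; leave the waiting spring and everything else alone.

Things in the scene. Friction and masses are not known exactly. Their poses are not given: they have to be found in the camera images.
- spring_a_mid (a point): a steel pedal return spring standing upright: 80 mm tall unloaded, coils 34 mm across, a flat-topped upper end cup 48 mm across and 18 mm tall, by which it is best gripped, and a lower one 36 x 6 mm; 0.1 kg. One of the two springs is sound and one sagged; they look alike and either may be on the tester. This point: its centre, 40 mm above its foot; stays put when the spring is pressed; z up along it.
- spring_b_mid (a point): the other spring, same look and sizes as spring_a. This point: its centre, 40 mm above its foot; stays put when the spring is pressed; z up along it.
- spring_a_top (a point): centre of the flat top face of spring_a's upper cup; pressed, it sinks in proportion to the load and springs back when let go. At 12 N a sound spring shortens by 10 to 14 mm, a sagged one by 30 to 38 mm; it goes solid at 36 mm length.
- spring_b_top (a point): the same point on spring_b, which behaves in the same way.
- tester: fixed spring tester: grey plate 130 x 100 x 12 mm with a round nest (rim 4 mm high, 39 mm across inside) and an aluminium column (14 x 36 mm, top 80 mm over the table, 58 mm from the nest's axis along -x, the robot's side). Origin: nest's axis at table height; x from column to nest. Fingers closing along its y straddle the spring clear of column, tongue and pointer.
- tester_seat (a point): centre of the floor of the tester's nest, 12 mm above the table; axes as the tester's. The spring that stands here is the one to be tested.
- mark_tip (a point): free end of the fixed steel reference tongue (8 mm wide, 3 mm thick) on the column, beside the pointer at the tester's -y side, 24 mm from the nest's axis in -x, 9 mm in -y. This point is on its upper edge, the reference height: 38 to 43 mm above the nest's floor.
- pointer_tip (a point): free end of the brass drag pointer (10 mm wide, 3 mm thick), which slides on the tester's column with 0.5 N friction and stays where it is left; it lies 20 mm from the nest's axis in -x, 8 mm in +y, under the rim of the spring's upper cup. This point is on its upper edge: 60 mm above the nest's floor at the start, 2 mm below the cup's underside.
- waiting_seat (a point): centre of the floor of the nest on the waiting stand, a fixed grey plastic plate 70 x 70 x 12 mm with a nest rim like the keep block's; here stands the other spring, which stays.
- keep_seat (a point): centre of the floor of the round nest (rim 4 mm high, 45 mm across inside) on the fixed wooden keep block, 100 x 100 x 20 mm; the floor is 20 mm above the table.
- scrap_in (a point): centre of the inner floor, about 3 mm above the table, of the fixed plastic scrap tray: an open rectangular box, 130 mm (its x) x 110 mm (its y) outside, walls 3 mm thick and 35 mm high.
- spring_a: spring_a as a whole; origin at the centre of its foot, z up.
- spring_b: spring_b as a whole; origin at the centre of its foot, z up.
- mug: a white mug, 76 mm across, 85 mm high, a bystander; origin under its foot.
- jar: a closed glass jar, 54 mm across, 75 mm high, a bystander; origin under its foot.
- driver: a screwdriver 170 mm long lying on the table, a bystander; origin on its underside.
Things that resemble listed ones, but are neither listed nor needed, are in the scene too. Leave any yellow look-alike of the spring_a alone.

How it is judged:
On the way:
1. the spring on the tester is held under a load of 12 N, give or take about 2 N, for 1.2 s (((contact force between spring_a and tester between 10.2 and 15.6 N and z of spring_a_top in the frame of tester_seat below 0.074 m and horizontal distance between spring_a_mid and tester_seat below 0.008 m) or (contact force between spring_b and tester between 10.2 and 15.6 N and z of spring_b_top in the frame of tester_seat below 0.074 m and horizontal distance between spring_b_mid and tester_seat below 0.008 m))), for 1.2 s.
At the end, for the whole second after the job is handed in: The tested spring stands upright (0.12 rad) and at rest: in the keep nest (8 mm, foot on its floor) if the pointer stopped above the tongue, or on the scrap tray's floor within its walls if below; the other spring still stands in the waiting nest (8 mm) (((z of pointer_tip in the frame of mark_tip above 0 m and horizontal distance between spring_a_mid and keep_seat below 0.008 m and angle between each of spring_a_mid, spring_b_mid's own z axis and vertical below 0.12 rad and z of spring_a_mid in the frame of keep_seat below 0.046 m and linear speed of each of spring_a, spring_b below 0.02 m/s and horizontal distance between spring_b_mid and waiting_seat below 0.008 m and z of spring_b_mid in the frame of waiting_seat below 0.046 m) or (z of pointer_tip in the frame of mark_tip below 0 m and x of spring_a_mid in the frame of scrap_in between -0.05 and 0.05 m and y of spring_a_mid in the frame of scrap_in between -0.04 and 0.04 m and z of spring_a_mid in the frame of scrap_in below 0.046 m and angle between each of spring_a_mid, spring_b_mid's own z axis and vertical below 0.12 rad and linear speed of each of spring_a, spring_b below 0.02 m/s and horizontal distance between spring_b_mid and waiting_seat below 0.008 m and z of spring_b_mid in the frame of waiting_seat below 0.046 m) or (z of pointer_tip in the frame of mark_tip above 0 m and horizontal distance between spring_b_mid and keep_seat below 0.008 m and angle between each of spring_b_mid, spring_a_mid's own z axis and vertical below 0.12 rad and z of spring_b_mid in the frame of keep_seat below 0.046 m and linear speed of each of spring_b, spring_a below 0.02 m/s and horizontal distance between spring_a_mid and waiting_seat below 0.008 m and z of spring_a_mid in the frame of waiting_seat below 0.046 m) or (z of pointer_tip in the frame of mark_tip below 0 m and x of spring_b_mid in the frame of scrap_in between -0.05 and 0.05 m and y of spring_b_mid in the frame of scrap_in between -0.04 and 0.04 m and z of spring_b_mid in the frame of scrap_in below 0.046 m and angle between each of spring_b_mid, spring_a_mid's own z axis and vertical below 0.12 rad and linear speed of each of spring_b, spring_a below 0.02 m/s and horizontal distance between spring_a_mid and waiting_seat below 0.008 m and z of spring_a_mid in the frame of waiting_seat below 0.046 m))); the robot touches nothing.
It fails at once if a spring is loaded beyond about 18 N on the tester (contact force between any of spring_a, spring_b and tester above 20 N).
It fails at once if the waiting spring is moved or pressed by the robot ((contact force between the arm and spring_a above 1 N and horizontal distance between spring_a_mid and waiting_seat below 0.03 m) or (contact force between the arm and spring_b above 1 N and horizontal distance between spring_b_mid and waiting_seat below 0.03 m) or (contact force between the fingers and spring_a above 1 N and horizontal distance between spring_a_mid and waiting_seat below 0.03 m) or (contact force between the fingers and spring_b above 1 N and horizontal distance between spring_b_mid and waiting_seat below 0.03 m)).
It fails at once if the robot pushes the drag pointer or the tongue itself (contact force between any of the fingers, the arm and pointer above 1 N or contact force between any of the fingers, the arm and mark above 1 N).
It fails at once if the mug, jar or screwdriver is moved more than 30 mm (distance of any of mug, jar, driver from where it was at the start of the episode above 0.03 m).
It also fails if it takes over 54 s, if anything falls off the work surface, if the arm or the gripper's body presses on something with over 40 N, if the wrist force passes 120 N, or if a joint passes its speed limit or range.

ROBOT

A 7-joint arm with a two-finger parallel gripper is mounted at the origin on the work surface. World frame = base frame: x ahead of the robot, y to its left, z up, the work surface at z = 0. Lengths are in m, angles in rad, forces in N, time in s.
With the tool pointing down it reaches from about 0.425 to 0.875 m from the base axis. Payload 8.4 kg.
Tool frame: the origin (TCP) lies where the fingers leave the gripper's body, on its centre line; the fingertips stand 70 mm ahead of it and the grasp point (between the pads) lies 51 mm ahead of it; z points along the fingers, x is the direction in which the jaws open and shut, and the axes are right-handed (so a half turn about z gives the same grasp; the last joint's range is limited). The gripper opens to 87 mm and grips with 3 to 60 N. Pads are 19 mm wide; open, the fingers measure 117 mm over their backs; the gripper's body (75 mm by 190 mm) begins 51 mm behind the grasp point.
Start: joints at [-1.439, 0.333, 0.04, 1.465, -0.013, 1.343, -0.059], TCP at [0.149, 0.633, 0.292] pointing down, gripper open.
Joint ranges: [-2.58, 2.58], [-0.38, 2.09], [-1.3, 1.39], [0.25, 2.4], [-1.5, 4.64], [0.08, 2.09], [-2.65, 2.65]. Speed limits (rad/s): [2.22, 2.22, 2.79, 2.79, 3.14, 3.14, 3.14].

INTERFACE

Orientations are given as a unit quaternion [x, y, z, w].
In Python, from workcell import env gives the robot as it stands.
- The arm moves only by the shell command python3 -m handwheel 'ROWS' [FORCE]. ROWS is JSON, a list that holds one entry, the list of rows, each a list of 5 numbers: the shift along the tool's x, y, z in units of 40 mm (1.0 is 40 mm), then the turn about the tool's z in degrees, then the opening, from 0 (shut) to 1 (fully open). A call has 1 to 8 rows; each row is the pose to reach, as a shift and turn from the pose commanded when the call began, along the tool's axes at that moment; what a row does not reach only later rows make up. A row lasts 1/10 s, in which the tool goes at most 50 mm and 8.59 degrees, less where a joint would pass 70% of its speed; a pose out of reach is approached as far as the arm can. A call with a gripper value outside its range is refused whole. The fingers move at their own pace and stop on an object; FORCE is the grip in N (left out, the last holds). Time passes only in rows, so rows that repeat a pose let the fingers close. It gives the time, the measured TCP pose, the force and the opening at its end, in the units of the state.
- env.observe(): the state, without advancing time (a new reading comes with each control period).
- env.get_image(name): name is "scene" or "top" or "wrist"; returns (picture, depth): 384x512x3 uint8, red, green, blue; 384x512 float32, m along the optical axis (not along the pixel's ray), 0 where there is no reading.
- env.camera_model(name): a dict with "intrinsics" (3x3 intrinsics, pixels), "T" (4x4, takes a point from camera to world coordinates). Camera axes: x right, y down, z forward; pixel columns grow to the right and rows downward; lengths in m; the calibration is good to about 2 mm. The wrist camera is an equidistant fisheye: a pixel r from the principal point sees the ray r / f radians off the axis. A picture is of the moment at which its call begins: read the wrist's pose just before it. camera_model takes no time and is no camera call; for the wrist camera it gives the pose at the moment of the call.
- env.finish_job(): hands the job in, once; it reports no verdict.
Trained networks look in the newest picture that a camera, given by its name, has taken for a name from the list of things; names that differ only in an ending like _2 or _b are one class to them, and where a whole thing is asked for, a point or a joint stands for the part that bears it (a point fixed in the world has none). Each returns a list of dicts, best first, with "p" (0 to 1); they miss things now and then, are a little off and sometimes report something else, mostly with a low value. They report only what shows in the picture. A call takes as long as a camera call. They do not tell look-alikes from the thing itself.
- env.trace(camera, label): "region" (384x512 bool, what is visible of it) and "box" ([left, top, right, bottom] in pixels, round what is visible of it).
The state is a dict: "time_s": time; "joint_positions": joint angles; "joint_velocities": joint speeds; "joint_torque": joint torques, N m; "tool_pos": TCP position; "ee_rot": TCP orientation; "ft_force": force on the tool from outside, world axes, zero at the start; "torque": the same for the moment, N m; "opening": opening from 0.0 (shut) to 1.0 (fully open).
Only numpy, scipy, OpenCV 4.12 (cv2) and the standard library are available. Lean on these libraries where they do the work, as an engineer would, in place of code of your own. Each camera call takes 0.05 s, during which the arm holds its last target. There are 200 camera calls.

## Working session

There is one attempt and no reset: what is moved stays moved. The work goes in short steps, Python scripts to look and compute and a shell command to move; the robot and the scene stay as the last step left them, time stands still between calls to the robot, and variables do not carry over. Pictures are saved under pics/ and viewed, about 8 in all and at most 12, crops included, and the job is handed in when it is done.

```bash
mkdir -p pics
cat > h.py <<'E'
import numpy as np, cv2
from workcell import env
def pts(cam,img_d,mask=None):
    m=env.camera_model(cam);K=np.array(m["intrinsics"]);T=np.array(m["T"])
    v,u=np.mgrid[0:384,0:512]; d=img_d
    x=(u-K[0,2])/K[0,0];y=(v-K[1,2])/K[1,1]
    if cam=="wrist":
        r=np.hypot(x,y)+1e-9;s=np.tan(r)/r;x=x*s;y=y*s
    P=np.stack([x*d,y*d,d,np.ones_like(d)],-1)@T.T
    return P[...,:3]
def snap(cam,name=None):
    im,d=env.get_image(cam)
    if name: cv2.imwrite("pics/"+name,cv2.cvtColor(im,cv2.COLOR_RGB2BGR))
    return im,d,pts(cam,d)
E
python3 - <<'E'
from h import *
s=env.observe();print(s)
ims=[]
for c in("top","scene"):
    im,d,P=snap(c);ims.append(im)
    for l in("spring_a","tester","keep_seat","scrap_in","waiting_seat","mark_tip","pointer_tip","mug","jar","driver"):
        for r in env.trace(c,l)[:4]:
            m=r["region"]&(d>0);q=P[m]
            if len(q)<3: continue
            t=q[q[:,2]>np.percentile(q[:,2],98)-0.006]
            print(c,l,round(r["p"],2),np.round(r["box"]),"med",np.median(q,0).round(3),"lo",q.min(0).round(3),"hi",q.max(0).round(3),"topctr",((t.min(0)+t.max(0))/2).round(3))
cv2.imwrite("pics/a.png",cv2.cvtColor(np.vstack(ims)[:, :],cv2.COLOR_RGB2BGR)) if 0 else None
cv2.imwrite("pics/top.png",cv2.cvtColor(ims[0],cv2.COLOR_RGB2BGR));cv2.imwrite("pics/scene.png",cv2.cvtColor(ims[1],cv2.COLOR_RGB2BGR))
E
```

```text
{'time_s': 0.0, 'joint_positions': array([-1.43917436,  0.33393702,  0.03983111,  1.46627158, -0.01341128,
        1.34327633, -0.05846869]), 'joint_velocities': array([ 1.83173037e-04, -2.18726861e-05,  2.60030339e-04,  7.73064745e-04,
        3.99064784e-04, -3.57696541e-04, -7.53191193e-04]), 'joint_torque': array([ 8.17655418e-04, -6.56344414e+01,  1.33595321e+00, -4.03800702e+01,
       -5.96827269e-02,  4.49612341e-02,  1.87447281e-04]), 'tool_pos': array([0.14861817, 0.6324214 , 0.29134154]), 'ee_rot': array([ 7.83813263e-01,  6.20996060e-01, -6.09780953e-04,  5.38322441e-04]), 'ft_force': array([ 0.97126696, -0.22482051, -0.57560003]), 'torque': array([-0.00404341, -0.04054055, -0.04421916]), 'opening': 0.9973513216773906}
top spring_a 0.98 [351. 231. 375. 253.] med [ 0.478 -0.231  0.091] lo [ 0.456 -0.258  0.008] hi [ 0.501 -0.212  0.096] topctr [ 0.479 -0.235  0.092]
top spring_a 0.96 [255. 196. 282. 222.] med [ 0.554 -0.035  0.09 ] lo [ 0.53  -0.058  0.011] hi [ 0.586 -0.012  0.095] topctr [ 0.554 -0.035  0.091]
top spring_a 0.93 [351. 284. 377. 308.] med [ 0.37  -0.234  0
[... 3197 characters left out ...]
82. 269. 230.] med [ 0.565 -0.038  0.011] lo [ 0.475 -0.095 -0.003] hi [0.62  0.031 0.08 ] topctr [ 0.505 -0.018  0.076]
scene pointer_tip 0.27 [240. 183. 258. 219.] med [ 0.566 -0.036  0.074] lo [ 0.497 -0.058  0.009] hi [0.581 0.012 0.092] topctr [ 0.558 -0.035  0.089]
scene mug 0.72 [254. 256. 307. 310.] med [ 0.819 -0.089  0.05 ] lo [ 0.693 -0.128 -0.004] hi [0.85  0.005 0.086] topctr [ 0.811 -0.09   0.082]
scene jar 0.98 [137. 271. 174. 318.] med [ 0.77  -0.305  0.05 ] lo [ 0.664 -0.331 -0.003] hi [ 0.78  -0.277  0.076] topctr [ 0.754 -0.304  0.072]
scene driver 0.88 [318. 233. 357. 295.] med [0.825 0.058 0.02 ] lo [ 0.7    0.045 -0.002] hi [0.867 0.083 0.027] topctr [0.823 0.062 0.023]
```

View pics/top.png

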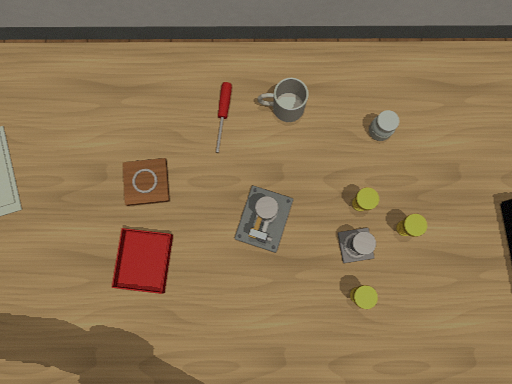

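View pics/scene.png

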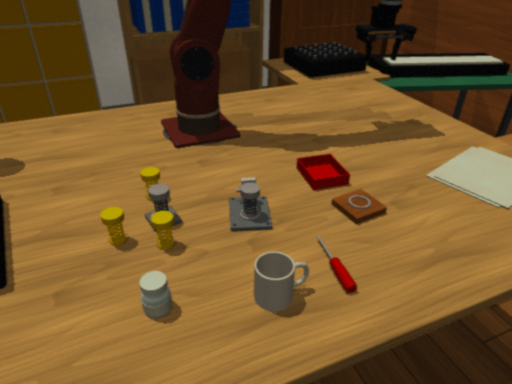

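The top view shows the tester with its spring at (267,207) and column at (260,236). The keep block is at (145,181), the red tray at (143,261) and the waiting spring at (363,243) among yellow decoys. Next I'll refine the tester's yaw and the seats.

Run:
```python
from h import *
s=env.observe();from scipy.spatial.transform import Rotation as R
print(R.from_quat(s["ee_rot"]).as_matrix().round(4))
im,d,P=snap("top")
def near(c,r,lo,hi):return P[(np.hypot(P[...,0]-c[0],P[...,1]-c[1])<r)&(P[...,2]>lo)&(P[...,2]<hi)&(d>0)]
def rect(q):return cv2.minAreaRect((q[:,:2]*1000).astype(np.float32))
print("plate",rect(near((.537,-.03),.1,.009,.016)))
q=near((.554,-.035),.04,.087,.1);print("cup",cv2.minEnclosingCircle((q[:,:2]*1000).astype(np.float32)),q.mean(0))
q=near((.50,-.018),.03,.075,.085);print("column",rect(q),q.mean(0),len(q))
print("keep block",rect(near((.625,.24),.09,.015,.03)))
q=near((.625,.24),.035,.0225,.03);print("keep rim",len(q),cv2.minEnclosingCircle((q[:,:2]*1000).astype(np.float32)))
print("tray",rect(near((.445,.24),.12,.025,.05)))
q=near((.479,-.235),.04,.085,.1);print("wait cup",cv2.minEnclosingCircle((q[:,:2]*1000).astype(np.float32)))
```

```text
[[ 2.288e-01  9.735e-01 -1.000e-04]
 [ 9.735e-01 -2.288e-01 -1.000e-04]
 [-1.000e-04 -0.000e+00 -1.000e+00]]
plate ((539.8499755859375, -30.316879272460938), (99.837158203125, 129.5082550048828), 71.6930923461914)
cup ((554.1240844726562, -34.936790466308594), 23.790231704711914) [ 0.5539356  -0.03497115  0.09046343]
column ((502.5259094238281, -14.6341552734375), (42.60498809814453, 29.27921485900879), 35.26325607299805) [ 0.49947912 -0.01684743  0.0794871 ] 115
keep block ((624.9639892578125, 240.04637145996094), (100.61249542236328, 100.57799530029297), 5.967724323272705)
keep rim 121 ((623.6107788085938, 239.30496215820312), 30.450380325317383)
tray ((446.1543273925781, 237.58444213867188), (111.19358825683594, 129.95318603515625), 83.19017791748047)
wait cup ((479.11273193359375, -235.15391540527344), 23.744218826293945)
```

```bash
python3 -m handwheel '[[[-5.15,8.95,0,5,0],[-5.15,8.95,0,5,0],[-5.15,8.95,0,5,0],[-5.15,8.95,0,5,0],[-5.15,8.95,0,5,0],[-5.15,8.95,0,5,0],[-5.15,8.95,0,5,0],[-5.15,8.95,0,5,0]]]' 20
cat > go.py <<'E'
import sys;from h import *
from scipy.spatial.transform import Rotation as R
s=env.observe();M=R.from_quat(s["ee_rot"]).as_matrix()
g=np.array([float(a) for a in sys.argv[1:4]])
print("t",s["time_s"],"pos",s["tool_pos"].round(4),"xdir deg",np.degrees(np.arctan2(M[1,0],M[0,0])).round(2),"f",s["ft_force"].round(2),"op",round(s["opening"],3),"z",M[:,2].round(4))
print("rows",(M.T@(g-s["tool_pos"])/0.04).round(3))
E
python3 go.py 0.554 -0.035 0.25
```

```text
time_s: 1.95
tool_pos: [0.4418, 0.3576, 0.2926]
ee_rot: [0.81, 0.586, 0.0, -0.0]
ft_force: [1.0, 1.5, -0.7]
opening: 0.359
t 1.95 pos [0.4418 0.3576 0.2926] xdir deg 71.78 f [ 0.97  1.51 -0.7 ] op 0.359 z [ 4.e-04  7.e-04 -1.e+00]
rows [-8.447  5.733  1.061]
```

```bash
python3 -m handwheel '[[[-8.45,5.73,1.06,0,0],[-8.45,5.73,1.06,0,0],[-8.45,5.73,1.06,0,0],[-8.45,5.73,1.06,0,0],[-8.45,5.73,1.06,0,0],[-8.45,5.73,1.06,0,0],[-8.45,5.73,1.06,0,0],[-8.45,5.73,1.06,0,0]]]'
python3 -m handwheel '[[[0,0,0,0,0],[0,0,0,0,0]]]'; python3 go.py 0.554 -0.035 0.18
```

```text
time_s: 2.75
tool_pos: [0.5499, -0.0253, 0.2512]
ee_rot: [0.81, 0.586, 0.001, 0.0]
ft_force: [0.8, 0.4, 0.8]
opening: 0.006
time_s: 2.95
tool_pos: [0.5497, -0.0249, 0.2509]
ee_rot: [0.811, 0.585, -0.0, 0.0]
ft_force: [-0.5, 0.1, -0.2]
opening: 0.003
t 2.95 pos [ 0.5497 -0.0249  0.2509] xdir deg 71.59 f [-0.46  0.12 -0.17] op 0.003 z [-2.e-04 -3.e-04 -1.e+00]
rows [-0.205  0.182  1.772]
```

```bash
python3 -m handwheel '[[[-0.2,0.18,0.7,0,0],[-0.2,0.18,1.25,0,0],[-0.2,0.18,1.25,0,0],[-0.2,0.18,1.25,0,0],[-0.2,0.18,1.25,0,0]]]'; python3 go.py 0.554 -0.035 0.164
python3 - <<'E'
from h import *
im,d,P=snap("wrist","w1.png")
for r in env.trace("wrist","spring_a")[:3]:
    q=P[r["region"]&(d>0)];t=q[(q[:,2]>.085)&(q[:,2]<.1)]
    print(r["p"],r["box"],len(t),t[:,2].mean() if len(t) else 0,cv2.minEnclosingCircle((t[:,:2]*1000).astype(np.float32)) if len(t) else 0)
E
```

```text
time_s: 3.45
tool_pos: [0.5546, -0.0324, 0.2023]
ee_rot: [0.81, 0.587, 0.001, 0.0]
ft_force: [-0.3, -0.6, 1.1]
opening: 0.004
t 3.45 pos [ 0.5546 -0.0324  0.2023] xdir deg 71.85 f [-0.32 -0.57  1.09] op 0.004 z [ 1.6e-03  5.0e-04 -1.0e+00]
rows [-0.067  0.004  0.957]
0.85 [225.7, 169.0, 288.4, 217.4] 2003 0.09109865921219275 ((555.5918579101562, -33.09361267089844), 23.60445785522461)
0.85 [0.0, 66.4, 55.8, 114.5] 0 0 0
0.82 [4.2, 165.6, 79.8, 218.6] 1338 0.09139674098666303 ((481.27099609375, -233.3372344970703), 24.56382179260254)
```

View pics/w1.png

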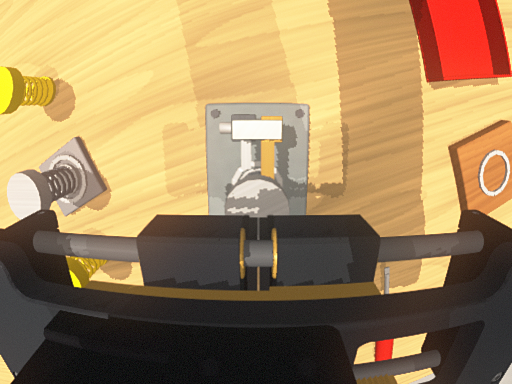

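The wrist view shows the closed fingertips centred over the cup (257,195). The white tongue (247,155) and brass pointer (268,150) are beside the column and clear. I'll approach the cup now.

```bash
python3 -m handwheel '[[[-0.03,0,0.3,0,0],[-0.03,0,0.6,0,0],[-0.03,0,0.85,0,0],[-0.03,0,0.85,0,0],[-0.03,0,0.85,0,0]]]'; for i in 1 2 3 4 5; do python3 -m handwheel '[[[0,0,0,0,0]]]' | grep -E "pos|force"; done
```

```text
time_s: 4.05
tool_pos: [0.5534, -0.0345, 0.1665]
ee_rot: [0.81, 0.586, -0.001, -0.0]
ft_force: [0.2, -0.0, 0.5]
opening: 0.005
tool_pos: [0.5538, -0.0345, 0.1672]
ft_force: [0.2, 0.2, 0.3]
tool_pos: [0.5539, -0.0344, 0.1674]
ft_force: [0.1, 0.7, 1.0]
tool_pos: [0.5538, -0.0344, 0.1673]
ft_force: [-0.5, 0.1, 0.6]
tool_pos: [0.5537, -0.0344, 0.1672]
ft_force: [0.8, -0.7, -0.2]
tool_pos: [0.5537, -0.0344, 0.1671]
ft_force: [1.1, 0.3, 0.5]
```

```bash
python3 -m handwheel '[[[0,0,0.05,0,0],[0,0,0.1,0,0],[0,0,0.15,0,0],[0,0,0.2,0,0],[0,0,0.2,0,0]]]'| grep -E "pos|force"; python3 -m handwheel '[[[0,0,0.05,0,0],[0,0,0.1,0,0],[0,0,0.1,0,0]]]'| grep -E "pos|force"
```

```text
tool_pos: [0.5536, -0.0344, 0.1587]
ft_force: [0.8, -0.7, 1.9]
tool_pos: [0.5536, -0.0344, 0.1548]
ft_force: [-0.8, -0.2, 2.9]
```

```bash
python3 -m handwheel '[[[0,0,0.05,0,0],[0,0,0.075,0,0],[0,0,0.075,0,0]]]'| grep -E "pos|force"; python3 -m handwheel '[[[0,0,0,0,0]]]'| grep -E "pos|force"
```

```text
tool_pos: [0.5536, -0.0344, 0.1519]
ft_force: [-0.6, -0.9, 2.8]
tool_pos: [0.5536, -0.0344, 0.152]
ft_force: [-1.0, 0.2, 2.9]
```

This looks like the soft (sagged) spring. I'll carry on in steps.

```bash
python3 -m handwheel '[[[0,0,0.05,0,0],[0,0,0.1,0,0],[0,0,0.15,0,0],[0,0,0.2,0,0],[0,0,0.25,0,0],[0,0,0.25,0,0]]]'| grep -E "pos|force"; python3 -m handwheel '[[[0,0,0,0,0]]]'| grep -E "pos|force";python3 -m handwheel '[[[0,0,0,0,0]]]'| grep -E "pos|force"
```

```text
tool_pos: [0.5537, -0.0344, 0.1419]
ft_force: [-1.1, -1.3, 5.4]
tool_pos: [0.5537, -0.0344, 0.1421]
ft_force: [-1.7, 0.1, 6.9]
tool_pos: [0.5537, -0.0344, 0.1421]
ft_force: [-1.2, -0.1, 6.5]
```

```bash
python3 -m handwheel '[[[0,0,0.05,0,0],[0,0,0.1,0,0],[0,0,0.15,0,0],[0,0,0.2,0,0],[0,0,0.25,0,0],[0,0,0.3,0,0],[0,0,0.3,0,0]]]'| grep -E "pos|force"; for i in 1 2 3; do python3 -m handwheel '[[[0,0,0,0,0]]]'| grep -E "pos|force";done
```

```text
tool_pos: [0.5538, -0.0344, 0.1303]
ft_force: [-3.2, 0.7, 11.3]
tool_pos: [0.5538, -0.0344, 0.1304]
ft_force: [-2.4, 0.9, 11.2]
tool_pos: [0.5538, -0.0345, 0.1304]
ft_force: [-4.0, 0.4, 10.2]
tool_pos: [0.5538, -0.0344, 0.1304]
ft_force: [-2.6, 0.6, 9.8]
```

```bash
python3 -m handwheel '[[[0,0,0.04,0,0],[0,0,0.08,0,0],[0,0,0.1,0,0],[0,0,0.1,0,0]]]'| grep -E "pos|force"; for i in 1 2 3 4 5; do python3 -m handwheel '[[[0,0,0,0,0],[0,0,0,0,0],[0,0,0,0,0],[0,0,0,0,0],[0,0,0,0,0]]]'| grep -E "force";done
python3 - <<'E'
from h import *
im,d,P=snap("scene","s2.png")
im,d,P=snap("wrist","w2.png")
cv2.imwrite("pics/w2c.png",cv2.resize(cv2.cvtColor(im[90:230,190:330],cv2.COLOR_RGB2BGR),None,fx=4,fy=4))
E
```

```text
tool_pos: [0.5538, -0.0344, 0.1265]
ft_force: [-3.6, -0.1, 11.9]
ft_force: [-3.6, -0.5, 12.1]
ft_force: [-2.8, -0.4, 12.6]
ft_force: [-4.2, -0.0, 12.6]
ft_force: [-4.2, 0.3, 11.5]
ft_force: [-3.4, -0.2, 13.0]
```

View pics/w2c.png

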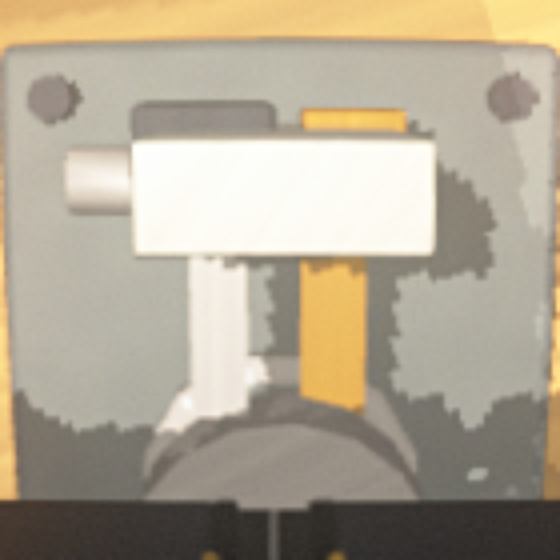

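The load was held for over 2 s at about 12.3 N. The crop shows the brass pointer under the cup, lower than the tongue. Letting go slowly.

```bash
python3 -m handwheel '[[[0,0,-0.1,0,0],[0,0,-0.25,0,0],[0,0,-0.4,0,0],[0,0,-0.6,0,0],[0,0,-0.8,0,0],[0,0,-1.0,0,0],[0,0,-1.3,0,0],[0,0,-1.6,0,0]]]'; python3 -m handwheel '[[[0,0,-0.4,0,1],[0,0,-0.4,0,1],[0,0,-0.4,0,1],[0,0,-0.4,0,1]]]'; python3 go.py 0.555 -0.034 0.134
python3 - <<'E'
from h import *
im,d,P=snap("wrist","w3.png")
for l in("mark_tip","pointer_tip","spring_a"):
  for r in env.trace("wrist",l)[:2]:
    q=P[r["region"]&(d>0)];print(l,r["p"],r["box"],np.median(q,0).round(3))
    t=q[(q[:,2]>.085)&(q[:,2]<.1)]
    if l[0]=="s" and len(t):print(t[:,2].mean(),cv2.minEnclosingCircle((t[:,:2]*1000).astype(np.float32)))
# heights in tester frame
a=np.radians(-18.3);o=np.array([.555,-.034]);X=P[...,:2]-o
tx=X@[np.cos(a),np.sin(a)];ty=X@[-np.sin(a),np.cos(a)]
for n,y in(("mark",-9),("pointer",8)):
    m=(abs(ty*1000-y)<3)&(tx>-.045)&(tx<-.029)&(d>0);z=P[m][:,2]
    print(n,m.sum(),np.percentile(z,[10,25,50,75,90]).round(4) if m.sum() else "")
cv2.imwrite("pics/w3c.png",cv2.resize(cv2.cvtColor(im[80:260,150:370],cv2.COLOR_RGB2BGR),None,fx=3,fy=3))
E
```

```text
time_s: 11.35
tool_pos: [0.5535, -0.0344, 0.1907]
ee_rot: [0.81, 0.586, -0.0, -0.0]
ft_force: [0.5, -0.1, -0.1]
opening: 0.007
time_s: 11.75
tool_pos: [0.5533, -0.0343, 0.2054]
ee_rot: [0.81, 0.586, -0.0, -0.0]
ft_force: [0.1, 1.2, 0.5]
opening: 0.285
t 11.75 pos [ 0.5533 -0.0343  0.2054] xdir deg 71.78 f [0.12 1.16 0.46] op 0.285 z [-8.e-04 -0.e+00 -1.e+00]
rows [0.021 0.04  1.785]
mark_tip 0.85 [224.8, 116.2, 258.7, 167.2] [ 0.51  -0.031  0.053]
pointer_tip 0.65 [9.5, 161.7, 87.5, 217.4] [ 0.481 -0.223  0.086]
pointer_tip 0.55 [262.4, 116.6, 282.8, 171.0] [ 0.523 -0.015  0.038]
spring_a 0.91 [8.9, 164.1, 83.4, 214.6] [ 0.48  -0.223  0.086]
0.09135859469813128 ((481.92535400390625, -233.66970825195312), 24.897363662719727)
spring_a 0.86 [66.1, 256.6, 105.9, 289.6] [ 0.575 -0.232  0.068]
mark 592 [0.0532 0.2187 0.2219 0.2231 0.2238]
pointer 559 [0.0386 0.2195 0.2222 0.2231 0.2237]
```

View pics/w3c.png

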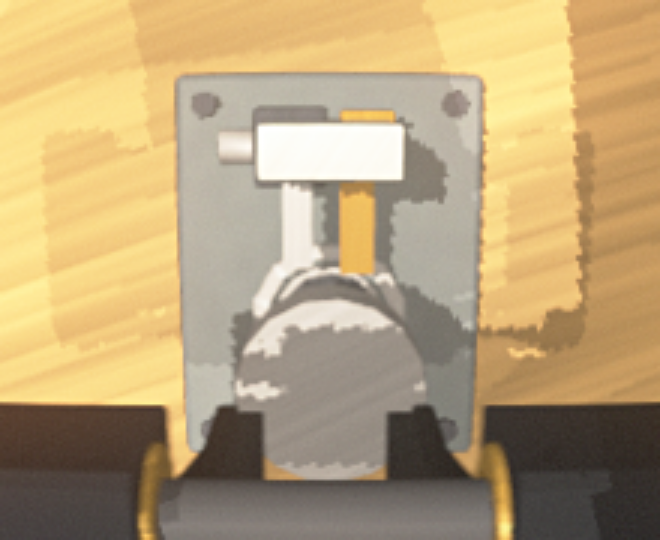

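The tongue's edge is at z≈53 mm and the pointer's at z≈39 mm, so the pointer is below it. The spring has sagged and goes to the scrap tray. Grasping.

```bash
python3 -m handwheel '[[[0.02,0.03,0,0,1],[0.02,0.03,0,0,1],[0.02,0.03,0,0,1],[0.02,0.03,0,0,1],[0.02,0.03,0,0,1],[0.02,0.03,0,0,1]]]' 20; python3 -m handwheel '[[[0,0,0.4,0,1],[0,0,0.8,0,1],[0,0,1.2,0,1],[0,0,1.6,0,1],[0,0,1.77,0,1],[0,0,1.77,0,1],[0,0,1.77,0,1]]]'; python3 go.py 0.555 -0.034 0.134
```

```text
time_s: 12.55
tool_pos: [0.555, -0.034, 0.206]
ee_rot: [0.81, 0.586, -0.0, 0.0]
ft_force: [-0.2, 0.2, -0.7]
opening: 0.97
time_s: 13.25
tool_pos: [0.5553, -0.0341, 0.1357]
ee_rot: [0.81, 0.586, 0.0, 0.0]
ft_force: [-0.2, -0.1, 1.1]
opening: 1.003
t 13.25 pos [ 0.5553 -0.0341  0.1357] xdir deg 71.77 f [-0.17 -0.05  1.06] op 1.003 z [ 6.e-04 -1.e-04 -1.e+00]
rows [-0.    -0.009  0.043]
```

```bash
python3 -m handwheel '[[[0,0,0,0,0.5],[0,0,0,0,0.5],[0,0,0,0,0.5],[0,0,0,0,0.5],[0,0,0,0,0.5],[0,0,0,0,0.5],[0,0,0,0,0.5]]]' 15; python3 go.py 0.555 -0.034 0.134;python3 -m handwheel '[[[0,0,0,0,0.4],[0,0,0,0,0.4],[0,0,0,0,0.4],[0,0,0,0,0.4],[0,0,0,0,0.4],[0,0,0,0,0.4]]]' 15;python3 go.py 0.555 -0.034 0.134
```

```text
time_s: 13.95
tool_pos: [0.555, -0.034, 0.1352]
ee_rot: [0.81, 0.586, 0.0, 0.0]
ft_force: [-0.3, -1.0, -0.6]
opening: 0.545
t 13.95 pos [ 0.555  -0.034   0.1352] xdir deg 71.78 f [-0.35 -1.02 -0.64] op 0.545 z [ 0.  0. -1.]
rows [-0.002 -0.001  0.029]
time_s: 14.55
tool_pos: [0.555, -0.034, 0.1352]
ee_rot: [0.81, 0.586, 0.0, 0.0]
ft_force: [0.1, 1.2, -0.4]
opening: 0.544
t 14.55 pos [ 0.555  -0.034   0.1352] xdir deg 71.78 f [ 0.06  1.24 -0.36] op 0.544 z [ 1.e-04  0.e+00 -1.e+00]
rows [-0.002 -0.001  0.029]
```

```bash
python3 -m handwheel '[[[0,0,-0.15,0,0.4],[0,0,-0.35,0,0.4],[0,0,-0.7,0,0.4],[0,0,-1.1,0,0.4],[0,0,-1.6,0,0.4],[0,0,-2.1,0,0.4],[0,0,-2.5,0,0.4],[0,0,-2.5,0,0.4]]]' 20; python3 go.py 0.446 0.238 0.232
```

```text
time_s: 15.35
tool_pos: [0.5562, -0.0343, 0.2384]
ee_rot: [0.81, 0.586, 0.002, 0.001]
ft_force: [0.7, -0.1, -1.2]
opening: 0.545
t 15.35 pos [ 0.5562 -0.0343  0.2384] xdir deg 71.76 f [ 0.73 -0.11 -1.16] op 0.545 z [ 4.7e-03  8.0e-04 -1.0e+00]
rows [ 5.602 -4.749  0.151]
```

```bash
python3 -m handwheel '[[[0.3,-0.25,0,0,0.4],[0.9,-0.75,0,0,0.4],[1.7,-1.45,0,0,0.4],[2.6,-2.2,0,0,0.4],[3.5,-3.0,0,0,0.4],[4.4,-3.75,0,0,0.4],[5.2,-4.4,0,0,0.4],[5.6,-4.75,0,0,0.4]]]'; python3 -m handwheel '[[[0,0,0,0,0.4],[0,0,0,0,0.4],[0,0,0,0,0.4]]]' ;python3 go.py 0.446 0.238 0.138
python3 - <<'E'
from h import *
im,d,P=snap("scene","s4.png")
cv2.imwrite("pics/s4c.png",cv2.resize(cv2.cvtColor(im[60:260,200:420],cv2.COLOR_RGB2BGR),None,fx=3,fy=3))
E
```

```text
time_s: 16.15
tool_pos: [0.4425, 0.2417, 0.2348]
ee_rot: [0.809, 0.588, -0.0, -0.0]
ft_force: [-0.1, -0.3, -1.7]
opening: 0.541
time_s: 16.45
tool_pos: [0.4451, 0.2368, 0.235]
ee_rot: [0.811, 0.585, -0.0, 0.0]
ft_force: [-0.3, -0.3, -0.6]
opening: 0.546
t 16.45 pos [0.4451 0.2368 0.235 ] xdir deg 71.67 f [-0.28 -0.3  -0.61] op 0.546 z [-1.e-04 -5.e-04 -1.e+00]
rows [0.036 0.012 2.425]
```

View pics/s4c.png

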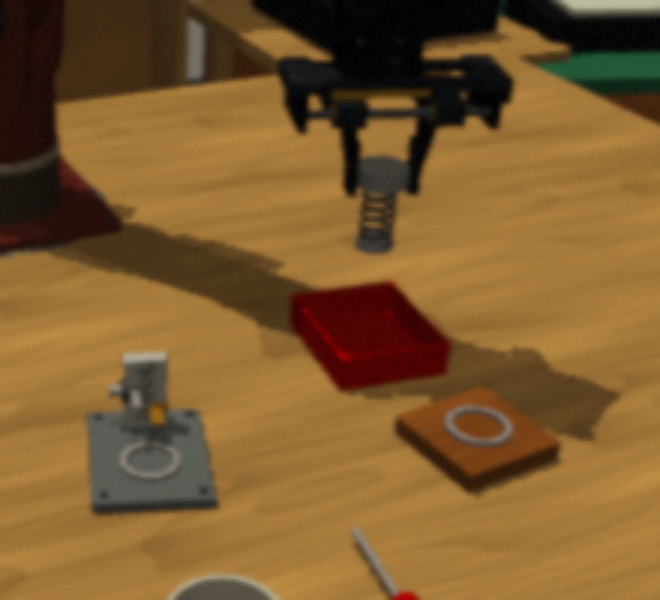

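The spring hangs upright in the jaws above the tray, and the pointer on the tester is visibly below the tongue. Lowering.

```bash
python3 -m handwheel '[[[0.02,0,0.3,0,0.4],[0.02,0,0.8,0,0.4],[0.02,0,1.3,0,0.4],[0.02,0,1.8,0,0.4],[0.02,0,2.2,0,0.4],[0.02,0,2.45,0,0.4],[0.02,0,2.55,0,0.4],[0.02,0,2.55,0,0.4]]]' ;python3 -m handwheel '[[[0,0,0.05,0,0.4],[0,0,0.08,0,0.4],[0,0,0.08,0,0.4],[0,0,0.08,0,0.4]]]' ;python3 go.py 0.446 0.238 0.127
```

```text
time_s: 17.3
tool_pos: [0.4448, 0.2386, 0.1327]
ee_rot: [0.81, 0.586, -0.0, 0.0]
ft_force: [-0.2, 0.2, -0.0]
opening: 0.546
time_s: 17.7
tool_pos: [0.445, 0.2391, 0.1303]
ee_rot: [0.81, 0.586, 0.0, -0.0]
ft_force: [-0.3, -0.0, 0.2]
opening: 0.541
t 17.7 pos [0.445  0.2391 0.1303] xdir deg 71.78 f [-0.28 -0.05  0.21] op 0.541 z [ 4.e-04  4.e-04 -1.e+00]
rows [-0.017  0.033  0.081]
```

```bash
python3 -m handwheel '[[[0,0,0.03,0,0.4],[0,0,0.07,0,0.4],[0,0,0.09,0,0.4],[0,0,0.09,0,0.4],[0,0,0.09,0,0.4]]]' ;python3 go.py 0.446 0.238 0.126
```

```text
time_s: 18.2
tool_pos: [0.4449, 0.239, 0.1264]
ee_rot: [0.81, 0.586, 0.0, 0.0]
ft_force: [-0.2, 1.3, 0.7]
opening: 0.546
t 18.2 pos [0.4449 0.239  0.1264] xdir deg 71.78 f [-0.19  1.32  0.66] op 0.546 z [ 1.e-04  0.e+00 -1.e+00]
rows [-0.015  0.033  0.01 ]
```

```bash
python3 -m handwheel '[[[0,0,0.015,0,0.4],[0,0,0.015,0,0.4],[0,0,0.015,0,0.6],[0,0,0.015,0,0.65],[0,0,0.015,0,0.75],[0,0,0.015,0,0.9],[0,0,0.015,0,1],[0,0,0.015,0,1]]]' 5; python3 -m handwheel '[[[0,0,0,0,1],[0,0,0,0,1],[0,0,0,0,1],[0,0,0,0,1]]]'; python3 -m handwheel '[[[0,0,-0.3,0,1],[0,0,-0.8,0,1],[0,0,-1.5,0,1],[0,0,-2.2,0,1],[0,0,-3,0,1],[0,0,-3.5,0,1],[0,0,-3.5,0,1]]]';  python3 - <<'E'
from h import *
for c in("scene","top"):
  im,d,P=snap(c,"e_"+c+".png")
  if c=="scene": cv2.imwrite("pics/e1.png",cv2.resize(cv2.cvtColor(im[100:320,90:400],cv2.COLOR_RGB2BGR),None,fx=2.5,fy=2.5))
  for r in env.trace(c,"spring_a")[:6]:
    q=P[r["region"]&(d>0)];t=q[q[:,2]>np.percentile(q[:,2],98)-0.006]
    print(c,round(r["p"],2),np.round(r["box"]),"topctr",((t.min(0)+t.max(0))/2).round(3))
E
```

```text
time_s: 19.0
tool_pos: [0.4449, 0.2389, 0.1257]
ee_rot: [0.81, 0.586, -0.0, 0.0]
ft_force: [-0.3, -0.6, -0.6]
opening: 0.929
time_s: 19.4
tool_pos: [0.4448, 0.2389, 0.1258]
ee_rot: [0.81, 0.586, -0.0, 0.0]
ft_force: [-0.8, 0.3, 0.0]
opening: 0.999
time_s: 20.1
tool_pos: [0.4461, 0.2395, 0.2697]
ee_rot: [0.81, 0.586, 0.003, -0.0]
ft_force: [-0.9, 0.6, 0.3]
opening: 1.001
scene 0.71 [153. 207. 172. 249.] topctr [ 0.579 -0.25   0.078]
scene 0.7 [144. 166. 158. 186.] topctr [ 0.375 -0.237  0.077]
scene 0.67 [103. 207. 124. 244.] topctr [ 0.521 -0.347  0.077]
scene 0.62 [149. 179. 171. 211.] topctr [ 0.482 -0.236  0.089]
scene 0.61 [313. 147. 333. 178.] topctr [0.447 0.235 0.08 ]
scene 0.2 [145. 208. 180. 231.] topctr [ 0.511 -0.236  0.044]
top 0.86 [350. 231. 376. 256.] topctr [ 0.479 -0.235  0.092]
top 0.79 [352. 188. 381. 212.] topctr [ 0.575 -0.25   0.081]
top 0.68 [398. 214. 429. 237.] topctr [ 0.518 -0.347  0.081]
top 0.59 [351. 282. 379. 309.] topctr [ 0.37  -0.236  0.081]
```

View pics/e1.png

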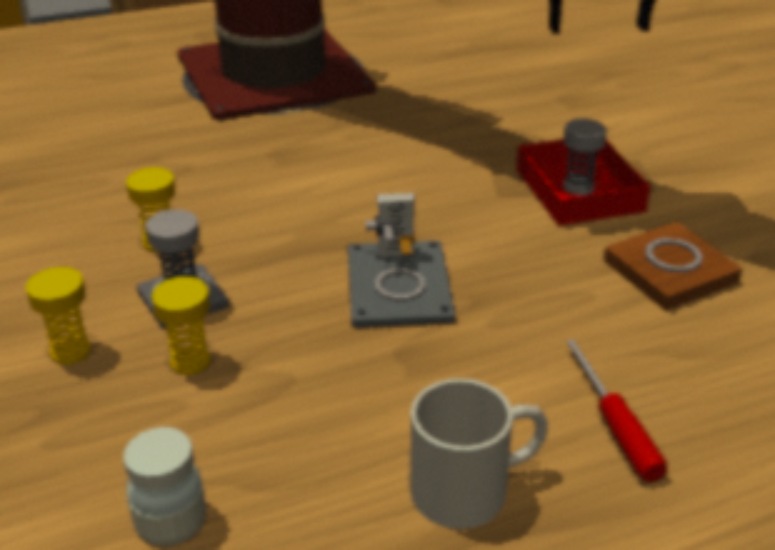

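The spring stands upright in the tray at crop (583,155), with its top centre at (0.447, 0.235). The waiting spring (173,250) and everything else are unmoved, and the gripper is clear. I'll hand in the job.

```bash
python3 -m handwheel '[[[0,0,0,0,1],[0,0,0,0,1],[0,0,0,0,1]]]'; python3 -c "
from workcell import env;print(env.finish_job())"
```

```text
time_s: 20.6
tool_pos: [0.4447, 0.2388, 0.2653]
ee_rot: [0.81, 0.586, -0.001, 0.0]
ft_force: [0.2, 0.5, -0.7]
opening: 1.0
the job is handed in; nothing more can be done
None
```

The spring on the tester turned out to be sagged, so I stood it upright in the scrap tray and handed the job in at 20.6 s. `finish_job()` gives no verdict, so the result rests on my own checks.

- **Load test:** I pressed straight down with the closed fingertips and held for about 2.5 s. The force readings were 11.5 to 13.0 N, with about 0.5 N of that being sensor offset and noise. A sideways reading of up to about 4 N appeared during the press. I did not trace it, and it went when I let go.
- **Verdict on the spring:** the stiffness was about 0.34 N/mm. After release the wrist camera's depth put the pointer at about 39 mm over the table, below the tongue at about 53 mm.
- **Final position:** the scene camera shows the spring upright, its top at (0.447, 0.235), near the tray centre at (0.446, 0.238). The spring detector did not report it in the last top view, possibly because the gripper was above the tray, so that check did not confirm it.
- **Everything else:** the waiting spring is where it was, the mug, jar, screwdriver and yellow look-alikes look unmoved in the picture, and the gripper is clear of everything.

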